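# Clamp the headed pin in the welding chuck

## Robot

A 7-joint arm with a two-finger parallel gripper is mounted at the origin on the work surface. World frame = base frame: x ahead of the robot, y to its left, z up, the work surface at z = 0. Lengths are in m, angles in rad, forces in N, time in s.
With the tool pointing down it reaches from about 0.425 to 1.025 m from the base axis. Payload 3.6 kg.
Tool frame: the origin (TCP) lies between the finger pads; the fingertips stand 22 mm ahead of it and the grasp point (between the pads) lies 3 mm ahead of it; z points along the fingers, y is the line along which they close (so a half turn about z gives the same grasp; the last joint's range is limited). The gripper opens to 85 mm and grips with 20 to 120 N. Pads are 22 mm wide; open, the fingers measure 114 mm over their backs; the gripper's body (76 mm by 85 mm) begins 54 mm behind the grasp point. The pads swing forward as they close: fully open they stand 13 mm farther back than shut.
Start: joints at [-1.401, 0.591, 0.048, 1.609, -0.033, 0.943, -0.034], TCP at [0.189, 0.7, 0.253] pointing down, gripper open.
Joint ranges: [-2.69, 2.69], [-0.47, 2.24], [-1.27, 1.36], [0.19, 2.51], [-1.53, 4.68], [0.08, 2.07], [-3.09, 3.09]. Speed limits (rad/s): [2.57, 2.57, 3.14, 3.14, 3.14, 3.14, 3.14].

## Interface

Orientations are given as [roll, pitch, yaw] about the fixed x, y, z axes, in that order (R = Rz(yaw) Ry(pitch) Rx(roll)).
In Python, from workcell import manip gives the robot as it stands. The module is installed in compiled form; this text tells all that it offers.
- The arm moves only by the tool jog_arm, never from a script. Its argument "targets" is a list of rows, each an object with "jaw": the closure, from 0 (fully open) to 1 (shut); "travel": the shift along the tool's x, y, z in units of 40 mm (1.0 is 40 mm), a list of three; "angular": the turn, a rotation vector about the tool's x, y, z in units of 4 degrees (1.0 is 4 degrees), a list of three. A call has 1 to 5 rows; each row shifts and turns the commanded pose from where the row before left it, along the tool's axes as they then stand; what a row does not reach is not made up. A row lasts 1/12 s, in which the tool goes at most 41.7 mm and 7.16 degrees, less where a joint would pass 70% of its speed; a pose out of reach is approached as far as the arm can. A call with a number of a shift or a turn outside -1 to 1 is refused whole. A call with a gripper value outside its range is refused whole. The fingers move at their own pace and stop on an object; "newtons" is the grip in N (left out, the last holds). Time passes only in rows, so rows that do not move let the fingers close. It gives the time, the measured TCP pose, the force, the opening and the grip force at its end, in the units of the state.
- manip.get_state(): the state, without advancing time (a new reading comes with each control period).
- manip.camera(name): name is "scene" or "top"; returns a dict with "image" (480x640x3 uint8, blue, green, red), "fov_y" (degrees; the focal length in pixels is half the picture's height over the tangent of half this angle, whatever the lens; pixels are square), "cx", "cy" (the principal point, pixels), "T" (4x4, takes a point from camera to world coordinates). Camera axes: x right, y up, looking along -z (the intrinsics and any distortion apply to the point x, -y, -z); pixel columns grow to the right and rows downward; lengths in m; the calibration is good to about 2 mm. A picture is of the moment at which its call begins. There is no depth.
- manip.finish_job(): hands the job in; it is judged then, once.
The state is a dict: "t": time; "qpos": joint angles; "dq": joint speeds; "tau": joint torques, N m; "eef_pos": TCP position; "tool_rot": TCP orientation; "force": force on the tool from outside, world axes, zero at the start; "torque": the same for the moment, N m; "gripper_width": opening from 0.0 (shut) to 1.0 (fully open); "finger_force": force on a finger pad.
Only numpy, scipy, OpenCV 4.12 (cv2) and the standard library are available. Lean on these libraries where they do the work, as an engineer would, in place of code of your own. Each camera call takes 0.05 s, during which the arm holds its last target. There are 200 camera calls.

## Task

Take the headed steel pin out of its bay in the parts tray and lay it in the sloping V-rest, shank down the slope against the stop, and let go, so that you can take it again another way. Then stand it in the open chuck, shank down on the chuck's floor, let go, and turn the chuck's sleeve clockwise (seen from above) until all three jaws grip the shank firmly and the pin stands straight. Leave the headless dowel in its bay and do not disturb the can, the hammer and the V-block.

Things in the scene. Friction and masses are not known exactly. Their poses are not given: they have to be found in the camera images.
- pin: Headed steel pin, 0.15 kg: round shank 18 mm across, 46 mm long, then a round head 30 mm across, 16 mm long. Origin: centre of the shank's free end face; x axis along the pin to the head (head's middle at x = 54 mm). Starts lying level in the V cradle of one of the tray's two bays, head away from the robot, axis 28 mm above the bench.
- dowel: The plain steel dowel without a head, 18 mm in diameter, 60 mm long, lying in the other bay of the tray; to be left alone. Origin: centre of one end face, x axis along it.
- tray: Fixed grey metal parts tray, 128 mm (x) by 208 mm (y), walls 48 mm high and 4 mm thick, a dividing wall at y = 0; origin in the centre of its underside. Each of the two bays (middles at y = +52 and -52 mm) is 120 by 98 mm inside, with an aluminium V cradle along x in its middle, 25 mm wide, 26 mm high.
- bay_left (a point): In the tray's bay at +y: where the end of a shank lies, on its axis, 28 mm above the bench (loose by some mm along x). The cradle reaches from 3 to 43 mm beyond it along the tray's +x; a pin's head, 46 to 62 mm beyond it, hangs free, with 33 mm of room for a finger on either side.
- bay_right (a point): The same point in the tray's bay at -y.
- rest: Fixed dark steel sloping V-rest: foot 110 mm (x) by 80 mm (y) by 10 mm, origin in the centre of its underside. A bare steel V groove 25 mm wide rises from it at 45 degrees towards the rest's +x (away from the robot), in its plane y = 0. It carries the shank from 3 to 43 mm above the stop; the head lies clear beyond its upper end, its middle at (18, 0, 80) mm.
- rest_stop (a point): The point at the foot of the rest's groove, at (-20, 0, 42) mm in the rest's frame, where the centre of the shank's end face comes when the pin lies in the groove against the stop. The pin's axis then runs from here at 45 degrees up and towards the rest's +x.
- chuck: Fixed upright chuck: square foot 110 mm wide, 12 mm thick, then a round dark body 60 mm in diameter up to 48 mm height, whose flat top is the floor on which the pin stands. Origin: centre of the foot's underside; z is the chuck's axis. The knurled sleeve round it is from 50 to 78 mm high, 62 mm outside and 50 mm inside diameter.
- seat (a point): Centre of the chuck's floor, on its axis, 48 mm above the bench: where the shank's end stands when the pin is seated. A seated pin's head is from 94 to 110 mm above the bench.
- sleeve_grip (a point): Point on the chuck's axis 72 mm above the bench, a good height at which to grip the sleeve (62 mm in diameter) from above, one finger on either side; a clamped pin stands up between the fingers, its top 38 mm above this point.
- sleeve (a joint): Turn of the sleeve, 0 (open) to 2.9 rad (end stop), growing clockwise seen from above; stays where left (friction 0.3 N m). Moves all three jaws inward 3.5 mm per rad; jaw faces 16.5 mm from the axis at 0. They touch the 18 mm shank at about 2.14 and press harder beyond; 2.5 to 2.9 is firm. Starts at 0 to 0.6, open enough for the shank.
- jaw0: First of three equal steel jaws inside the sleeve, 12 mm wide, with a shallow V face, 28 mm high (48.5 to 76.5 mm above the bench), 120 degrees apart; they slide radially together as the sleeve turns, their faces on preloaded springs (12 N, then 5 N per mm). Origin on the chuck's axis as built, moving with the jaw; x axis outward.
- jaw1: Second jaw, 120 degrees counter-clockwise from the first.
- jaw2: Third jaw, 240 degrees counter-clockwise from the first.
- can: Bystander: upright white spray can, 52 mm in diameter, 180 mm tall, origin in the centre of its underside.
- hammer: Bystander: hammer 220 mm long lying across in front of the robot; x axis along it to the head.
- vblock: Bystander: dark steel V-block, 70 by 50 by about 46 mm high, origin in the centre of its underside.
There are look-alikes about, which are no part of the job. There is more than one size of the tray; the job needs the largest.

How it is judged:
By the outcome, as a careful person would: the job done as asked, in the order asked, and still so for the second after the job is handed in, with the robot touching nothing.
It also fails if it takes over 72 s, if anything falls off the work surface, if the arm or the gripper's body presses on something with over 40 N, if the wrist force passes 120 N, or if a joint passes its speed limit or range.

## Working session

There is one attempt and no reset: what is moved stays moved. The work goes in short steps, Python scripts to look and compute and a tool call to move; the robot and the scene stay as the last step left them, time stands still between calls to the robot, and variables do not carry over. Pictures are saved under pics/ and viewed, at most 10 in all, crops included, and the job is handed in when it is done.

Besides the shell and the picture viewer there is one more tool, called after "Emit:" in YAML: its name, and indented under it one key for each argument. jog_arm: Moves the arm, as the interface text tells. Shifts and turns lie within -1 to 1; 1 stands for 40 mm of shift or 4 degrees of turn. Its arguments: {"type":"object","properties":{"targets":{"type":"array","items":{"type":"object","properties":{"jaw":{"type":"number"},"travel":{"type":"array","items":{"type":"number","minimum":-1,"maximum":1}},"angular":{"type":"array","items":{"type":"number","minimum":-1,"maximum":1}}}}},"newtons":{"type":"number"}},"required":["targets"]}

```bash
ls; mkdir -p pics; python3 - <<'E'
from workcell import manip
import cv2,numpy as np
for n in("scene","top"):
    c=manip.camera(n);cv2.imwrite(f"pics/{n}0.png",c["image"]);print(n,c["fov_y"],c["cx"],c["cy"],[k for k in c],np.round(c["T"],4).tolist())
print(manip.get_state())
E
```

```text
pics
scene 55.25326939726939 327.5443685435264 240.42989611572398 ['image', 'fov_y', 'cx', 'cy', 'T'] [[-0.3548, -0.8026, 0.4795, 1.1599], [0.9349, -0.3047, 0.1817, 0.3022], [0.0003, 0.5128, 0.8585, 1.1095], [0.0, 0.0, 0.0, 1.0]]
top 45.62360937569398 325.0549459142098 240.79948316282704 ['image', 'fov_y', 'cx', 'cy', 'T'] [[0.0158, 0.9891, -0.1465, 0.4263], [-0.9996, 0.0188, 0.019, 0.075], [0.0216, 0.1462, 0.989, 1.2329], [0.0, 0.0, 0.0, 1.0]]
{'t': 0.1, 'qpos': array([-1.40048449,  0.59201252,  0.0483149 ,  1.6097046 , -0.03331752,
        0.94273404, -0.03369963]), 'dq': array([ 2.01476885e-04, -3.08744211e-03,  1.99933150e-03, -4.48718709e-03,
       -4.21104544e-04,  3.81735418e-04, -3.21275093e-05]), 'tau': array([ 4.05079481e-03, -5.49995649e+01,  1.55354127e+00, -1.98823714e+01,
        9.83677193e-03,  3.81171631e-03,  6.55251959e-07]), 'eef_pos': array([0.18885727, 0.69922893, 0.25226224]), 'tool_rot': array([-3.13954213e+00,  1.05716937e-04,  2.87784221e+00]), 'force': array([-0.52355006,  0.47802681, -0.0063317 ]), 'torque': array([0.0101977 , 0.02493476, 0.00144962]), 'finger_force': 0.0, 'gripper_width': 0.9996258969233255}
```

View pics/top0.png

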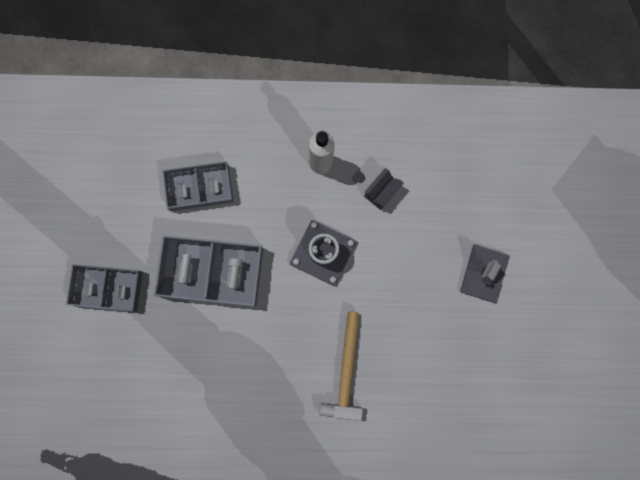

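View pics/scene0.png

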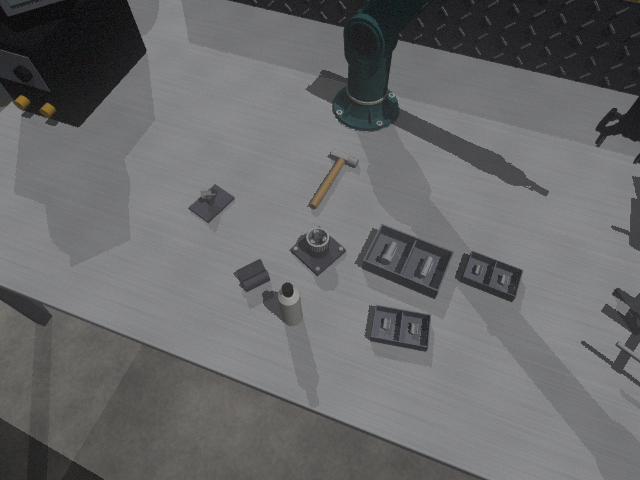

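Top view: three trays, at (198,187), (105,289) and (210,271). The one at (210,271) is the largest by far. The chuck is at (324,250), the rest at (485,273), the V-block at (383,190), the can at (321,150) and the hammer at (347,365). Next is an enlarged crop to tell pin from dowel.

```bash
cat > h.py <<'E'
import cv2,numpy as np
from workcell import manip
from scipy.spatial.transform import Rotation as Ro
def f(c): return 240/np.tan(np.radians(c["fov_y"]/2))
def pix2w(c,u,v,z):
    k=f(c);T=np.array(c["T"]);d=T[:3,:3]@np.array([(u-c["cx"])/k,-(v-c["cy"])/k,-1]);o=T[:3,3]
    return o+d*(z-o[2])/d[2]
def w2pix(c,p):
    k=f(c);T=np.array(c["T"]);q=T[:3,:3].T@(np.asarray(p)-T[:3,3]);return np.array([c["cx"]+k*q[0]/-q[2],c["cy"]-k*q[1]/-q[2]])
def crop(im,x,y,w,h,s):
    o=cv2.resize(im[y:y+h,x:x+w],None,fx=s,fy=s,interpolation=cv2.INTER_CUBIC)
    o=cv2.convertScaleAbs(o,alpha=1.7)
    for i in range(0,w,10): cv2.putText(o,str(x+i),(i*s,8),0,.3,(0,255,255)); cv2.line(o,(i*s,10),(i*s,14),(0,255,255))
    for i in range(0,h,10): cv2.putText(o,str(y+i),(0,i*s+4),0,.3,(0,255,0)); cv2.line(o,(20,i*s),(24,i*s),(0,255,0))
    return o
E
python3 - <<'E'
from h import *
t=cv2.imread("pics/top0.png");s=cv2.imread("pics/scene0.png")
a=crop(t,152,230,120,85,5)[:, :600]; 
b=crop(t,285,212,80,80,5)[:, :400]; r=crop(t,455,240,60,66,5)
o=np.zeros((600,800,3),np.uint8); cv2.imwrite("pics/c1.png",np.vstack([np.hstack([crop(t,152,230,118,75,4),crop(t,455,240,60,75,4)]),np.hstack([crop(t,285,212,80,74,4),crop(s,360,220,98,74,4)])]))  if 0 else None
top=np.hstack([crop(t,152,232,120,75,4),crop(t,455,238,78,75,4)])
bot=np.hstack([crop(t,285,214,80,74,4),crop(s,355,222,118,74,4)])
cv2.imwrite("pics/c1.png",np.vstack([top[:, :790],bot[:, :790]]));print(top.shape,bot.shape)
E
```

```text
(300, 792, 3) (296, 792, 3)
```

View pics/c1.png

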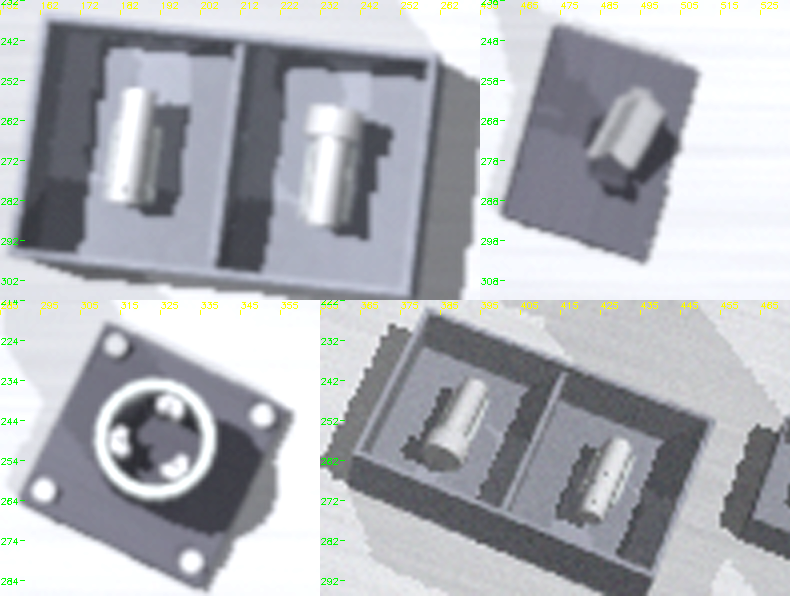

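The crop settles it. The headed pin is in the large tray's right bay: its wide head is at about (235,262) and its shank end at (233,288). The left bay at (184,268) holds the plain dowel. The rest's foot and the chuck's foot and ring are clear enough to measure.

```bash
cat >> h.py <<'E'
def frame(c,pts,z):  # TL,TR,BR,BL -> centre and yaw of x (up in image)
    P=np.array([pix2w(c,u,v,z) for u,v in pts]);
    x=P[0]+P[1]-P[2]-P[3]; return P.mean(0),np.degrees(np.arctan2(x[1],x[0])),[round(1000*np.linalg.norm(P[i]-P[i-1])) for i in range(4)]
E
python3 - <<'E'
from h import *
c=manip.camera("top")
def C(x0,y0,ox,oy,l): return [(x0+(a-ox+.5)/4-.5,y0+(b-oy+.5)/4-.5) for a,b in l]
print("tray",frame(c,C(152,232,0,0,[(48,22),(440,52),(412,296),(10,252)]),.048))
print("rest",frame(c,C(455,238,480,0,[(555,25),(700,72),(650,262),(500,215)]),.010))
print("chuck",frame(c,C(285,214,0,300,[(108,322),(294,412),(208,590),(20,503)]),.012))
print("sleeve",[pix2w(c,*p,.078) for p in C(285,214,0,300,[(155.5,438)])])
for n,z,p in(("headfar",.043,(335,104)),("headnear-top",.043,(335,135)),("shankend",.037,(326,222)),("shank L",.028,(303,185)),("shank R",.028,(356,185))): print(n,pix2w(c,*C(152,232,0,0,[p])[0],z))
s=cv2.imread("pics/scene0.png");t=cv2.imread("pics/top0.png")
top=crop(s,180,175,66,50,6); r2=crop(s,285,215,66,60,6)
b=crop(t,222,250,30,45,8);
o=np.zeros((600,800,3),np.uint8)
for im,x,y in((top,0,0),(r2,400,0),(b,0,370-130)): pass
o[:300,:396]=top;o[:360,400:796]=r2
cv2.imwrite("pics/c2.png",o)
E
```

```text
tray (array([0.53544604, 0.29285444, 0.048     ]), np.float64(-5.305159330691816), [121, 205, 127, 208])
rest (array([ 0.54290796, -0.29541274,  0.01      ]), np.float64(-16.758840258592137), [109, 82, 108, 84])
chuck (array([0.58128712, 0.05329244, 0.012     ]), np.float64(-24.739709277726856), [110, 112, 107, 111])
sleeve [array([0.58220376, 0.05567919, 0.078     ])]
headfar [0.56343303 0.23913756 0.043     ]
headnear-top [0.5471555  0.23850759 0.043     ]
shankend [0.50211749 0.24224821 0.037     ]
shank L [0.52193688 0.25634493 0.028     ]
shank R [0.52242534 0.22851556 0.028     ]
```

View pics/c2.png

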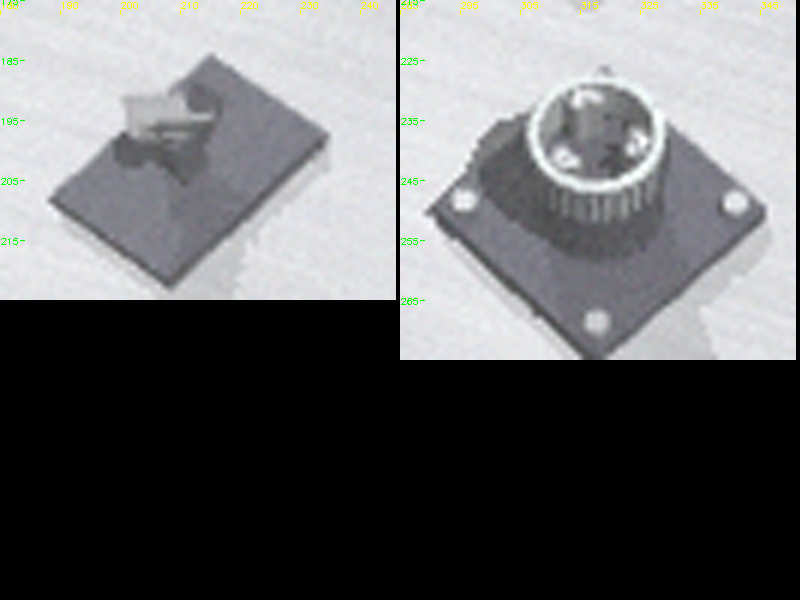

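In the scene crop, the rest's foot corners are at about (188,208), (215,184), (235,198) and (208,223). The sleeve ring centre is at (317.7,237.5). I'll cross-check these, then plan the first move.

```bash
cat >> h.py <<'E'
def tool(yaw,tilt): return (Ro.from_euler('z',yaw,degrees=True)*Ro.from_euler('x',180,degrees=True)*Ro.from_euler('y',tilt,degrees=True))
def plan(g,yaw,tilt,N,start=None):
    """rows to bring grasp point to g (world) with tool orientation; start=(g,yaw,tilt) or measured"""
    G=tool(yaw,tilt);gp=np.array(g)-.003*G.as_matrix()[:,2]
    if start is None:
        s=manip.get_state();p=s["eef_pos"];R=Ro.from_euler('xyz',s["tool_rot"])
    else: R=tool(*start[1:]);p=np.array(start[0])-.003*R.as_matrix()[:,2]
    D=R.inv()*G;w=D.as_rotvec();d=R.inv().apply(gp-p)
    r=Ro.from_rotvec(w/N);S=sum((Ro.from_rotvec(w/N*k).as_matrix() for k in range(N)),np.zeros((3,3)))
    t=np.linalg.solve(S,d)
    print("N",N,"travel",np.round(t/.04,3),"angular",np.round(np.degrees(w/N)/4,3),"total mm",np.round(d*1e3,1))
E
python3 - <<'E'
from h import *
c=manip.camera("scene")
P=[(180+(x+.5)/6-.5,175+(y+.5)/6-.5) for x,y in((50,200),(212,55),(330,137),(170,287))]
Q=[pix2w(c,*p,.010) for p in P];print("rest",np.mean(Q,0),[np.linalg.norm(Q[i]-Q[i-1]).round(3) for i in range(4)])
x=Q[3]+Q[0]-Q[1]-Q[2];print([np.degrees(np.arctan2(*(a)[1::-1])).round(1) for a in (Q[0]-Q[1],Q[3]-Q[2])])
print("sleeve",pix2w(c,285+196.5/6-.5,215+135.5/6-.5,.078))
g=(.555,.239,.16)
plan(g,174.7,0,15);plan(g,174.7,29,15)
E
```

```text
rest [ 0.54581181 -0.2952484   0.01      ] [np.float64(0.082), np.float64(0.111), np.float64(0.082), np.float64(0.111)]
[np.float64(-16.5), np.float64(-16.5)]
sleeve [0.58379453 0.05487768 0.078     ]
N 15 travel [-0.741 -0.644  0.15 ] angular [-0.001 -0.    -0.164] total mm [-473.5 -349.    90.1]
N 15 travel [-0.767 -0.641 -0.023] angular [ 0.04   0.482 -0.16 ] total mm [-474.9 -348.7   90.5]
```

Emit:
jog_arm:
  targets:
    - {"jaw": 0.41, "travel": [-0.767, -0.641, -0.023], "angular": [0.04, 0.482, -0.16]}
    - {"jaw": 0.41, "travel": [-0.767, -0.641, -0.023], "angular": [0.04, 0.482, -0.16]}
    - {"jaw": 0.41, "travel": [-0.767, -0.641, -0.023], "angular": [0.04, 0.482, -0.16]}
    - {"jaw": 0.41, "travel": [-0.767, -0.641, -0.023], "angular": [0.04, 0.482, -0.16]}
    - {"jaw": 0.41, "travel": [-0.767, -0.641, -0.023], "angular": [0.04, 0.482, -0.16]}

```text
t: 0.62
eef_pos: [0.3079, 0.5373, 0.2484]
tool_rot: [-3.133, -0.17, 2.934]
force: [1.6, 0.1, -0.7]
gripper_width: 0.59
finger_force: 0.0
```

Emit:
jog_arm:
  targets:
    - {"jaw": 0.41, "travel": [-0.767, -0.641, -0.023], "angular": [0.04, 0.482, -0.16]}
    - {"jaw": 0.41, "travel": [-0.767, -0.641, -0.023], "angular": [0.04, 0.482, -0.16]}
    - {"jaw": 0.41, "travel": [-0.767, -0.641, -0.023], "angular": [0.04, 0.482, -0.16]}
    - {"jaw": 0.41, "travel": [-0.767, -0.641, -0.023], "angular": [0.04, 0.482, -0.16]}
    - {"jaw": 0.41, "travel": [-0.767, -0.641, -0.023], "angular": [0.04, 0.482, -0.16]}

```text
t: 1.03
eef_pos: [0.4324, 0.3833, 0.2182]
tool_rot: [-3.134, -0.338, 2.99]
force: [0.7, 0.3, -0.4]
gripper_width: 0.589
finger_force: 0.0
```

Emit:
jog_arm:
  targets:
    - {"jaw": 0.41, "travel": [-0.767, -0.641, -0.023], "angular": [0.04, 0.482, -0.16]}
    - {"jaw": 0.41, "travel": [-0.767, -0.641, -0.023], "angular": [0.04, 0.482, -0.16]}
    - {"jaw": 0.41, "travel": [-0.767, -0.641, -0.023], "angular": [0.04, 0.482, -0.16]}
    - {"jaw": 0.41, "travel": [-0.767, -0.641, -0.023], "angular": [0.04, 0.482, -0.16]}
    - {"jaw": 0.41, "travel": [-0.767, -0.641, -0.023], "angular": [0.04, 0.482, -0.16]}

```text
t: 1.45
eef_pos: [0.5578, 0.2377, 0.1622]
tool_rot: [3.139, -0.507, 3.05]
force: [0.9, 0.3, 0.2]
gripper_width: 0.588
finger_force: 0.0
```

Emit:
jog_arm:
  targets:
    - {"jaw": 0.41}
    - {"jaw": 0.41}
    - {"jaw": 0.41}

```text
invalid input
```

```bash
python3 - <<'E'
from h import *
s=manip.get_state();print(s["qpos"].round(3),s["eef_pos"],s["tool_rot"])
plan((.5555,.239,.0285),174.7,29,4)
E
```

```text
[-0.334  0.735 -0.062  1.668 -0.201  1.2    1.206] [0.55776855 0.23771328 0.16223562] [ 3.1393547  -0.50670712  3.04970354]
N 4 travel [-0.392  0.006  0.719] angular [ 0.007 -0.002  0.002] total mm [-62.8   0.8 115.1]
```

Emit:
jog_arm:
  targets:
    - {"jaw": 0.41, "travel": [-0.392, 0.006, 0.719], "angular": [0, 0, 0]}
    - {"jaw": 0.41, "travel": [-0.392, 0.006, 0.719], "angular": [0, 0, 0]}
    - {"jaw": 0.41, "travel": [-0.392, 0.006, 0.719], "angular": [0, 0, 0]}

```text
t: 1.7
eef_pos: [0.5572, 0.2392, 0.0629]
tool_rot: [3.14, -0.504, 3.047]
force: [0.1, 0.1, 0.4]
gripper_width: 0.591
finger_force: 0.0
```

Emit:
jog_arm:
  targets:
    - {"jaw": 0.41, "travel": [-0.196, 0.003, 0.36], "angular": [0, 0, 0]}
    - {"jaw": 0.41, "travel": [-0.196, 0.003, 0.36], "angular": [0, 0, 0]}
    - {"jaw": 0.41, "travel": [0, 0, 0], "angular": [0, 0, 0]}

```text
t: 1.95
eef_pos: [0.5551, 0.2405, 0.0309]
tool_rot: [-3.141, -0.509, 3.049]
force: [-0.4, -0.3, 0.2]
gripper_width: 0.59
finger_force: 0.1
```

```bash
python3 - <<'E'
from h import *
plan((.5555,.239,.0285),174.7,29,1)
t=manip.camera("top")["image"];s=manip.camera("scene")["image"]
cv2.imwrite("pics/c3.png",np.hstack([crop(t,170,200,95,100,4),crop(s,355,200,100,100,4)]))
E
```

```text
N 1 travel [-0.041 -0.037 -0.029] angular [ 0.    -0.042 -0.007] total mm [-1.7 -1.5 -1.2]
```

View pics/c3.png

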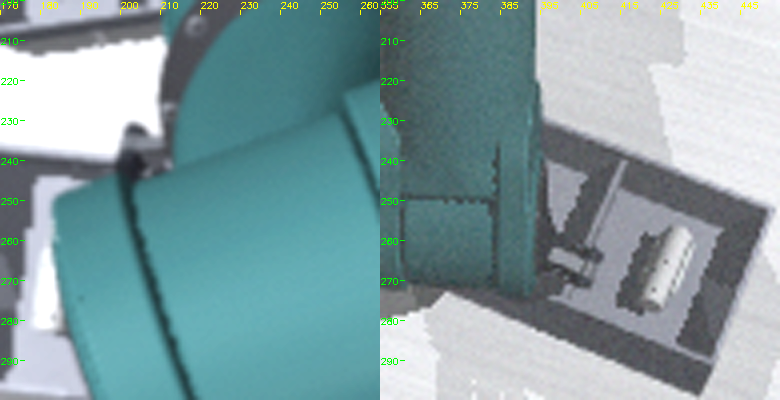

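The arm blocks the view, but no contact force has appeared, so I close on the head and lift.

Emit:
jog_arm:
  targets:
    - {"jaw": 0.8, "travel": [-0.04, -0.03, -0.02], "angular": [0, 0, 0]}
    - {"jaw": 1.0, "travel": [0, 0, 0], "angular": [0, 0, 0]}
    - {"jaw": 1.0, "travel": [0, 0, 0], "angular": [0, 0, 0]}
    - {"jaw": 1.0, "travel": [0, 0, 0], "angular": [0, 0, 0]}
    - {"jaw": 1.0, "travel": [0, 0, 0], "angular": [0, 0, 0]}
  newtons: 70

```text
t: 2.47
eef_pos: [0.5585, 0.2401, 0.0322]
tool_rot: [3.138, -0.503, 3.05]
force: [3.2, 1.3, 2.4]
gripper_width: 0.315
finger_force: 68.6
```

Emit:
jog_arm:
  targets:
    - {"jaw": 1.0, "travel": [0, 0, 0], "angular": [0, 0, 0]}
    - {"jaw": 1.0, "travel": [0, 0, 0], "angular": [0, 0, 0]}

```text
t: 2.63
eef_pos: [0.5585, 0.2401, 0.0321]
tool_rot: [3.138, -0.504, 3.05]
force: [4.4, 1.0, 4.4]
gripper_width: 0.314
finger_force: 68.7
```

Emit:
jog_arm:
  targets:
    - {"jaw": 1.0, "travel": [0.2, 0, -0.36], "angular": [0, 0, 0]}
    - {"jaw": 1.0, "travel": [0.4, 0, -0.72], "angular": [0, 0, 0]}
    - {"jaw": 1.0, "travel": [0.4, 0, -0.72], "angular": [0, 0, 0]}
    - {"jaw": 1.0, "travel": [0.4, 0, -0.72], "angular": [0, 0, 0]}
    - {"jaw": 1.0, "travel": [0.4, 0, -0.72], "angular": [0, 0, 0]}

```text
t: 3.05
eef_pos: [0.5553, 0.2378, 0.1809]
tool_rot: [-3.14, -0.509, 3.048]
force: [-0.1, 0.5, -1.9]
gripper_width: 0.315
finger_force: 69.0
```

```bash
python3 - <<'E'
from h import *
g=np.array([.540,-.20,.20]);
c=manip.camera("scene");s=c["image"];u=w2pix(c,manip.get_state()["eef_pos"]);print(u,manip.get_state()["eef_pos"])
x,y=int(u[0])-50,int(u[1])-30
cv2.imwrite("pics/c4.png",crop(s,x,y,100,75,7))
E
```

```text
[392.41149528 228.10072938] [0.55829952 0.23926032 0.18771445]
```

View pics/c4.png

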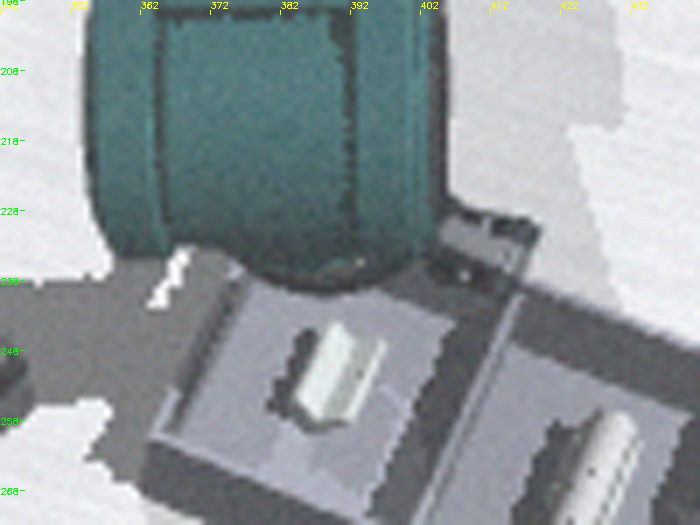

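The cradle at (388,250) is now empty and the dowel at (440,260) still lies in its bay, so the pin is in the gripper. Next is the transit to the rest, tipping the head up by 45 degrees.

```bash
python3 - <<'E'
from h import *
plan((.505,-.2834,.19),163.4,-16,16)
E
```

```text
N 16 travel [-0.068 -0.819 -0.008] angular [-0.017 -0.697  0.18 ] total mm [   8.2 -525.2   -3.5]
```

Emit:
jog_arm:
  targets:
    - {"jaw": 1.0, "travel": [-0.068, -0.819, -0.008], "angular": [-0.017, -0.697, 0.18]}
    - {"jaw": 1.0, "travel": [-0.068, -0.819, -0.008], "angular": [-0.017, -0.697, 0.18]}
    - {"jaw": 1.0, "travel": [-0.068, -0.819, -0.008], "angular": [-0.017, -0.697, 0.18]}
    - {"jaw": 1.0, "travel": [-0.068, -0.819, -0.008], "angular": [-0.017, -0.697, 0.18]}

```text
t: 3.43
eef_pos: [0.5512, 0.1055, 0.177]
tool_rot: [-3.124, -0.311, 2.996]
force: [1.2, 0.2, -1.8]
gripper_width: 0.312
finger_force: 69.2
```

Emit:
jog_arm:
  targets:
    - {"jaw": 1.0, "travel": [-0.068, -0.819, -0.008], "angular": [-0.017, -0.697, 0.18]}
    - {"jaw": 1.0, "travel": [-0.068, -0.819, -0.008], "angular": [-0.017, -0.697, 0.18]}
    - {"jaw": 1.0, "travel": [-0.068, -0.819, -0.008], "angular": [-0.017, -0.697, 0.18]}
    - {"jaw": 1.0, "travel": [-0.068, -0.819, -0.008], "angular": [-0.017, -0.697, 0.18]}

```text
t: 3.77
eef_pos: [0.5405, -0.0252, 0.1779]
tool_rot: [-3.12, -0.116, 2.948]
force: [0.4, -0.7, -2.1]
gripper_width: 0.316
finger_force: 69.2
```

Emit:
jog_arm:
  targets:
    - {"jaw": 1.0, "travel": [-0.068, -0.819, -0.008], "angular": [-0.017, -0.697, 0.18]}
    - {"jaw": 1.0, "travel": [-0.068, -0.819, -0.008], "angular": [-0.017, -0.697, 0.18]}
    - {"jaw": 1.0, "travel": [-0.068, -0.819, -0.008], "angular": [-0.017, -0.697, 0.18]}
    - {"jaw": 1.0, "travel": [-0.068, -0.819, -0.008], "angular": [-0.017, -0.697, 0.18]}

```text
t: 4.1
eef_pos: [0.5236, -0.155, 0.1811]
tool_rot: [-3.124, 0.079, 2.902]
force: [-0.2, -1.0, -1.2]
gripper_width: 0.313
finger_force: 69.2
```

Emit:
jog_arm:
  targets:
    - {"jaw": 1.0, "travel": [-0.068, -0.819, -0.008], "angular": [-0.017, -0.697, 0.18]}
    - {"jaw": 1.0, "travel": [-0.068, -0.819, -0.008], "angular": [-0.017, -0.697, 0.18]}
    - {"jaw": 1.0, "travel": [-0.068, -0.819, -0.008], "angular": [-0.017, -0.697, 0.18]}
    - {"jaw": 1.0, "travel": [-0.068, -0.819, -0.008], "angular": [-0.017, -0.697, 0.18]}

```text
t: 4.43
eef_pos: [0.5002, -0.2834, 0.1853]
tool_rot: [-3.138, 0.273, 2.853]
force: [0.9, -0.6, -2.6]
gripper_width: 0.307
finger_force: 69.2
```

```bash
python3 - <<'E'
from h import *
cs=manip.camera("scene");s=manip.get_state();print(s["qpos"].round(3))
plan((.505,-.2834,.19),163.4,-16,1)
plan((.5046,-.2834,.1477),163.4,-16,1)
t=manip.camera("top");p=s["eef_pos"]
a=w2pix(cs,p).astype(int);b=w2pix(t,p).astype(int);print(a,b)
cv2.imwrite("pics/c5.png",np.hstack([crop(t["image"],b[0]-33,b[1]-40,66,80,6),crop(cs["image"],a[0]-33,a[1]-40,66,80,6)]))
E
```

```text
[ 0.495  0.431 -0.023  2.175 -0.111  0.264  1.843]
N 1 travel [-0.192  0.335 -0.144] angular [-0.172 -0.062 -0.205] total mm [-7.7 13.4 -5.7]
N 1 travel [0.104 0.34  0.871] angular [-0.172 -0.062 -0.205] total mm [ 4.2 13.6 34.9]
[206 149] [513 290]
```

View pics/c5.png

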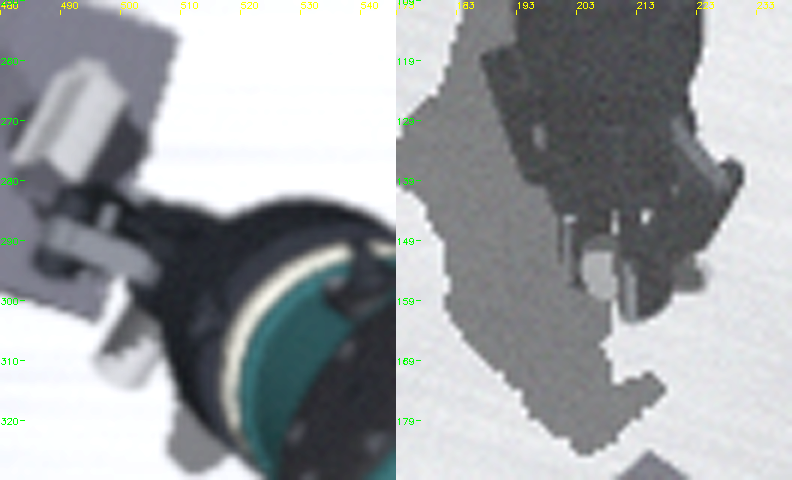

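The top view shows the shank sticking out below the fingers, its end at about (501,311). The scene view shows the head's face at (206,153) between the pads. Next I move to the approach point and settle.

Emit:
jog_arm:
  targets:
    - {"jaw": 1.0, "travel": [0.05, 0.17, 0.43], "angular": [-0.08, -0.03, -0.1]}
    - {"jaw": 1.0, "travel": [0.05, 0.17, 0.43], "angular": [-0.08, -0.03, -0.1]}
    - {"jaw": 1.0, "travel": [0, 0, 0], "angular": [0, 0, 0]}
    - {"jaw": 1.0, "travel": [0, 0, 0], "angular": [0, 0, 0]}

```text
t: 4.87
eef_pos: [0.51, -0.2702, 0.1504]
tool_rot: [3.136, 0.274, 2.868]
force: [0.3, -0.1, -2.8]
gripper_width: 0.312
finger_force: 69.4
```

```bash
python3 - <<'E'
from h import *
t=manip.camera("top");s=manip.get_state();cs=manip.camera("scene")
p=s["eef_pos"];R=Ro.from_euler('xyz',s["tool_rot"]);print(p,s["tool_rot"],s["qpos"].round(3))
plan((.5046,-.2834,.1477),163.4,-16,1)
gp=p+.003*R.as_matrix()[:,2]
for e in (35,45,55):   # pin axis elevation hypotheses given in tool frame
    th=np.radians(e-45); ax=R.apply(tool(163.4,-16).inv().apply(np.array([np.cos(np.radians(e))*.9583,-np.cos(np.radians(e))*.2857,np.sin(np.radians(e))])))
    print(e,ax.round(3),"end",w2pix(t,gp-.0555*ax).round(1),"headtop scene",w2pix(cs,gp+.0065*ax).round(1))
cv2.imwrite("pics/c6.png",np.hstack([crop(t["image"],470,250,66,85,6),crop(cs["image"],175,125,66,85,6)]))
E
```

```text
[ 0.51085231 -0.27086643  0.15139689] [3.13713537 0.27688978 2.86771149] [ 0.472  0.493 -0.052  2.19  -0.119  0.188  1.841]
N 1 travel [ 0.109 -0.336  0.004] angular [ 0.119 -0.009  0.215] total mm [  4.4 -13.5   0.2]
35 [ 0.79  -0.223  0.572] end [483.6 306.4] headtop scene [212.6 166. ]
45 [ 0.682 -0.194  0.705] end [483.2 303.5] headtop scene [212.8 165.6]
55 [ 0.553 -0.158  0.818] end [483.2 300. ] headtop scene [212.9 165.2]
```

View pics/c6.png

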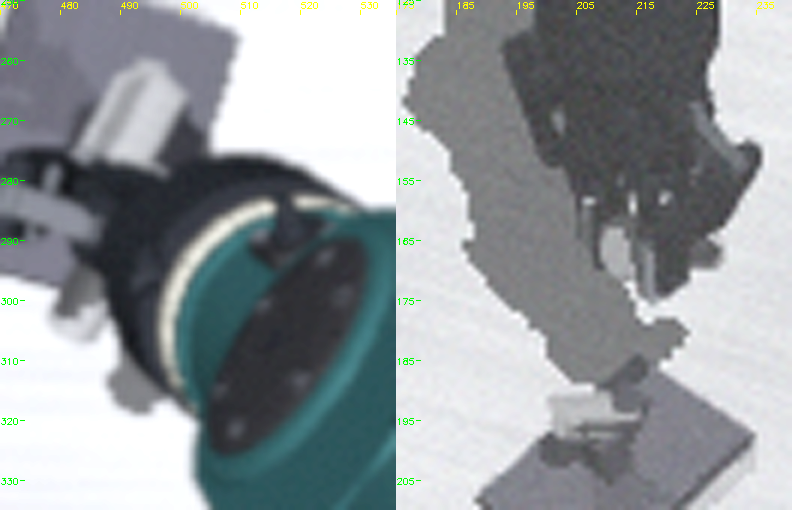

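The shank end at about (483,304) matches the 45-degree hypothesis, so the pin hasn't slipped. Next I correct and close in along the groove's normal.

```bash
python3 - <<'E'
from h import *
plan((.5046,-.2834,.1477),163.4,-16,1)
A=((.5046,-.2834,.1477),163.4,-16);B=((.5534,-.2980,.0996),163.4,-16)
plan(*B,4,start=A)
plan((.5663,-.3018,.0862),163.4,-16,2,start=B)
E
```

```text
N 1 travel [ 0.109 -0.336  0.004] angular [ 0.119 -0.009  0.215] total mm [  4.4 -13.5   0.2]
N 4 travel [-0.223 -0.     0.377] angular [0. 0. 0.] total mm [-35.7  -0.   60.3]
N 2 travel [-0.115  0.001  0.207] angular [0. 0. 0.] total mm [-9.2  0.  16.6]
```

Emit:
jog_arm:
  targets:
    - {"jaw": 1.0, "travel": [0.109, -0.336, 0], "angular": [0.119, 0, 0.215]}
    - {"jaw": 1.0, "travel": [-0.223, 0, 0.377], "angular": [0, 0, 0]}
    - {"jaw": 1.0, "travel": [-0.223, 0, 0.377], "angular": [0, 0, 0]}
    - {"jaw": 1.0, "travel": [-0.223, 0, 0.377], "angular": [0, 0, 0]}
    - {"jaw": 1.0, "travel": [-0.223, 0, 0.377], "angular": [0, 0, 0]}

```text
t: 5.38
eef_pos: [0.553, -0.2997, 0.1027]
tool_rot: [-3.14, 0.281, 2.85]
force: [0.7, -0.9, -0.8]
gripper_width: 0.316
finger_force: 69.4
```

Emit:
jog_arm:
  targets:
    - {"jaw": 1.0, "travel": [0, 0, 0], "angular": [0, 0, 0]}
    - {"jaw": 1.0, "travel": [0, 0, 0], "angular": [0, 0, 0]}
    - {"jaw": 1.0, "travel": [0, 0, 0], "angular": [0, 0, 0]}

```text
t: 5.63
eef_pos: [0.552, -0.2984, 0.1028]
tool_rot: [-3.141, 0.279, 2.851]
force: [-0.1, 0.3, -1.6]
gripper_width: 0.315
finger_force: 69.4
```

```bash
python3 - <<'E'
from h import *
plan((.5534,-.2980,.0996),163.4,-16,1)
t=manip.camera("top");cs=manip.camera("scene");s=manip.get_state();print(s["qpos"].round(3))
cv2.imwrite("pics/c7.png",np.hstack([crop(t["image"],455,240,66,85,6),crop(cs["image"],175,135,66,85,6)]))
E
```

```text
N 1 travel [-0.008  0.02   0.011] angular [-0.009 -0.005 -0.016] total mm [-0.3  0.8  0.4]
[ 0.473  0.616 -0.042  2.108 -0.121  0.143  1.839]
```

View pics/c7.png

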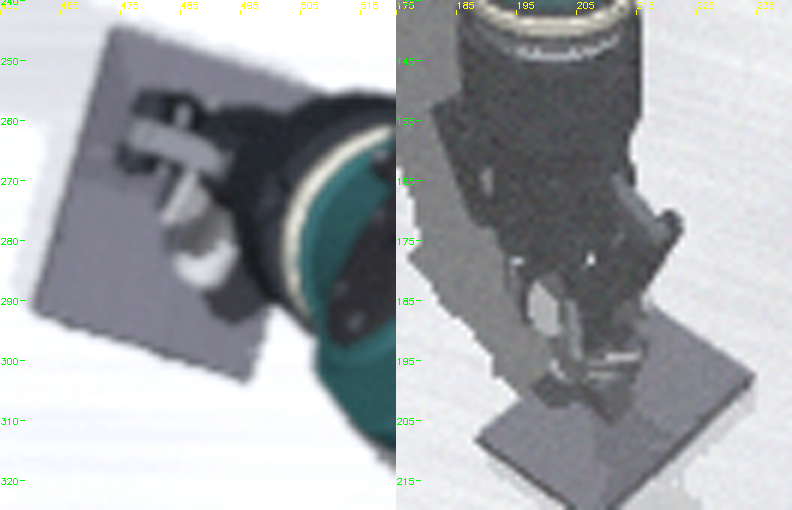

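The shank lies over the groove, its end at about (489,285). I lower it the last 19 mm slowly, watching the force.

Emit:
jog_arm:
  targets:
    - {"jaw": 1.0, "travel": [-0.11, 0.02, 0.2], "angular": [0, 0, 0]}
    - {"jaw": 1.0, "travel": [-0.06, 0, 0.1], "angular": [0, 0, 0]}
    - {"jaw": 1.0, "travel": [0, 0, 0], "angular": [0, 0, 0]}

```text
t: 5.98
eef_pos: [0.5637, -0.2999, 0.0923]
tool_rot: [3.141, 0.28, 2.852]
force: [0.6, -0.2, -1.9]
gripper_width: 0.31
finger_force: 69.4
```

Emit:
jog_arm:
  targets:
    - {"jaw": 1.0, "travel": [-0.03, 0, 0.05], "angular": [0, 0, 0]}
    - {"jaw": 1.0, "travel": [-0.03, 0, 0.05], "angular": [0, 0, 0]}
    - {"jaw": 1.0, "travel": [0, 0, 0], "angular": [0, 0, 0]}
    - {"jaw": 1.0, "travel": [0, 0, 0], "angular": [0, 0, 0]}

```text
t: 6.32
eef_pos: [0.5647, -0.3019, 0.0892]
tool_rot: [-3.141, 0.278, 2.85]
force: [-2.3, -2.5, 1.4]
gripper_width: 0.314
finger_force: 69.9
```

Light contact with the groove. Next I slide down towards the stop until it pushes back.

Emit:
jog_arm:
  targets:
    - {"jaw": 1.0, "travel": [0.044, 0, 0.024], "angular": [0, 0, 0]}
    - {"jaw": 1.0, "travel": [0.022, 0, 0.012], "angular": [0, 0, 0]}
    - {"jaw": 1.0, "travel": [0, 0, 0], "angular": [0, 0, 0]}

```text
t: 6.57
eef_pos: [0.5642, -0.3022, 0.0882]
tool_rot: [-3.14, 0.282, 2.85]
force: [-3.4, -4.5, 4.8]
gripper_width: 0.314
finger_force: 70.0
```

Emit:
jog_arm:
  targets:
    - {"jaw": 1.0, "travel": [0.022, 0, 0.012], "angular": [0, 0, 0]}
    - {"jaw": 1.0, "travel": [0.022, 0, 0.012], "angular": [0, 0, 0]}
    - {"jaw": 1.0, "travel": [0, 0, 0], "angular": [0, 0, 0]}

```text
t: 6.82
eef_pos: [0.5636, -0.3023, 0.0872]
tool_rot: [-3.139, 0.284, 2.85]
force: [-2.4, -4.8, 4.7]
gripper_width: 0.312
finger_force: 70.0
```

Emit:
jog_arm:
  targets:
    - {"jaw": 1.0, "travel": [0.022, -0.02, 0.012], "angular": [0, 0, 0]}
    - {"jaw": 1.0, "travel": [0.022, 0, 0.012], "angular": [0, 0, 0]}
    - {"jaw": 1.0, "travel": [0, 0, 0], "angular": [0, 0, 0]}

```text
t: 7.07
eef_pos: [0.5633, -0.3024, 0.0867]
tool_rot: [-3.14, 0.287, 2.851]
force: [-2.7, -3.4, 9.0]
gripper_width: 0.314
finger_force: 70.4
```

Emit:
jog_arm:
  targets:
    - {"jaw": 1.0, "travel": [0.022, 0, 0.012], "angular": [0, 0, 0]}
    - {"jaw": 1.0, "travel": [0, 0, 0], "angular": [0, 0, 0]}
    - {"jaw": 1.0, "travel": [0, 0, 0], "angular": [0, 0, 0]}

```text
t: 7.32
eef_pos: [0.5633, -0.3024, 0.0866]
tool_rot: [-3.14, 0.288, 2.851]
force: [-3.6, -2.7, 11.8]
gripper_width: 0.308
finger_force: 70.7
```

It is firmly against the stop: the force rises and the TCP no longer moves. Next I open and withdraw.

Emit:
jog_arm:
  targets:
    - {"jaw": 0.4, "travel": [0, 0, 0], "angular": [0, 0, 0]}
    - {"jaw": 0.4, "travel": [0, 0, 0], "angular": [0, 0, 0]}
    - {"jaw": 0.4, "travel": [0, 0, 0], "angular": [0, 0, 0]}
    - {"jaw": 0.4, "travel": [0, 0, 0], "angular": [0, 0, 0]}
    - {"jaw": 0.4, "travel": [0, 0, 0], "angular": [0, 0, 0]}

```text
t: 7.73
eef_pos: [0.5605, -0.2992, 0.0834]
tool_rot: [3.141, 0.279, 2.852]
force: [-0.5, 0.7, -0.7]
gripper_width: 0.6
finger_force: 0.0
```

Emit:
jog_arm:
  targets:
    - {"jaw": 0.4, "travel": [0, 0, -0.2], "angular": [0, 0, 0]}
    - {"jaw": 0.4, "travel": [0, 0, -0.7], "angular": [0, 0, 0]}
    - {"jaw": 0.4, "travel": [0, 0, -0.9], "angular": [0, 0, 0]}
    - {"jaw": 0.4, "travel": [0, 0, -0.7], "angular": [0, 0, 0]}
    - {"jaw": 0.4, "travel": [0, 0, 0], "angular": [0, 0, 0]}

```text
t: 8.15
eef_pos: [0.5348, -0.2933, 0.1854]
tool_rot: [-3.14, 0.288, 2.851]
force: [0.3, -0.2, 0.2]
gripper_width: 0.599
finger_force: 0.0
```

```bash
python3 - <<'E'
from h import *
a=np.array([.6776,-.2020,.7071]);h=np.array([.5614,-.3018,.0802])
plan(h+.10*a,163.4,45,16); plan(h+.003*a,163.4,45,1,start=(h+.1*a,163.4,45))
c=manip.camera("scene");print(w2pix(c,h+.008*a),w2pix(c,h-.008*a)); cv2.imwrite("pics/r1s.png",c["image"]);t=manip.camera("top");cv2.imwrite("pics/r1t.png",t["image"])
E
```

```text
N 16 travel [-0.173 -0.001  0.017] angular [-0.001  0.961 -0.001] total mm [-87.4  -0.4  59.6]
N 1 travel [-0.    -0.     2.425] angular [0. 0. 0.] total mm [-0. -0. 97.]
[199.31567954 191.57695423] [203.18732858 191.4384535 ]
```

Emit:
jog_arm:
  targets:
    - {"jaw": 0.4, "travel": [-0.173, 0, 0.017], "angular": [0, 0.961, 0]}
    - {"jaw": 0.4, "travel": [-0.173, 0, 0.017], "angular": [0, 0.961, 0]}
    - {"jaw": 0.4, "travel": [-0.173, 0, 0.017], "angular": [0, 0.961, 0]}
    - {"jaw": 0.4, "travel": [-0.173, 0, 0.017], "angular": [0, 0.961, 0]}

```text
t: 8.58
eef_pos: [0.5602, -0.2996, 0.1811]
tool_rot: [3.141, 0.006, 2.852]
force: [-0.3, 1.1, 0.6]
gripper_width: 0.599
finger_force: 0.0
```

Emit:
jog_arm:
  targets:
    - {"jaw": 0.4, "travel": [-0.173, 0, 0.017], "angular": [0, 0.961, 0]}
    - {"jaw": 0.4, "travel": [-0.173, 0, 0.017], "angular": [0, 0.961, 0]}
    - {"jaw": 0.4, "travel": [-0.173, 0, 0.017], "angular": [0, 0.961, 0]}
    - {"jaw": 0.4, "travel": [-0.173, 0, 0.017], "angular": [0, 0.961, 0]}

```text
t: 8.92
eef_pos: [0.5866, -0.3074, 0.1755]
tool_rot: [3.141, -0.262, 2.852]
force: [0.5, 0.2, 0.9]
gripper_width: 0.597
finger_force: 0.0
```

Emit:
jog_arm:
  targets:
    - {"jaw": 0.4, "travel": [-0.173, 0, 0.017], "angular": [0, 0.961, 0]}
    - {"jaw": 0.4, "travel": [-0.173, 0, 0.017], "angular": [0, 0.961, 0]}
    - {"jaw": 0.4, "travel": [-0.173, 0, 0.017], "angular": [0, 0.961, 0]}
    - {"jaw": 0.4, "travel": [-0.173, 0, 0.017], "angular": [0, 0.961, 0]}

```text
t: 9.25
eef_pos: [0.6104, -0.3145, 0.1628]
tool_rot: [3.141, -0.531, 2.853]
force: [0.9, -0.2, -0.3]
gripper_width: 0.599
finger_force: 0.0
```

Emit:
jog_arm:
  targets:
    - {"jaw": 0.4, "travel": [-0.173, 0, 0.017], "angular": [0, 0.961, 0]}
    - {"jaw": 0.4, "travel": [-0.173, 0, 0.017], "angular": [0, 0.961, 0]}
    - {"jaw": 0.4, "travel": [-0.173, 0, 0.017], "angular": [0, 0.961, 0]}
    - {"jaw": 0.4, "travel": [-0.173, 0, 0.017], "angular": [0, 0.961, 0]}

```text
t: 9.58
eef_pos: [0.6303, -0.3205, 0.1441]
tool_rot: [3.14, -0.799, 2.853]
force: [0.4, 0.2, 0.8]
gripper_width: 0.601
finger_force: 0.0
```

Emit:
jog_arm:
  targets:
    - {"jaw": 0.4, "travel": [0, 0, 0], "angular": [0, 0, 0]}
    - {"jaw": 0.4, "travel": [0, 0, 0], "angular": [0, 0, 0]}
    - {"jaw": 0.4, "travel": [0, 0, 0], "angular": [0, 0, 0]}

```text
t: 9.83
eef_pos: [0.6297, -0.3208, 0.1456]
tool_rot: [3.141, -0.795, 2.852]
force: [0.6, -0.5, -0.1]
gripper_width: 0.6
finger_force: 0.0
```

```bash
python3 - <<'E'
from h import *
a=np.array([.6776,-.2020,.7071]);h=np.array([.5614,-.3018,.0802])
print(manip.get_state()["qpos"].round(3))
plan(h+.10*a,163.4,45,1); plan(h+.003*a,163.4,45,4)
E
```

```text
[ 0.319  1.027  0.13   1.182 -0.009  1.726  1.717]
N 1 travel [ 0.097 -0.033 -0.165] angular [ 0.006 -0.132 -0.   ] total mm [ 3.9 -1.3 -6.6]
N 4 travel [ 0.021 -0.008  0.565] angular [ 0.002 -0.033 -0.   ] total mm [ 3.  -1.3 90.4]
```

Emit:
jog_arm:
  targets:
    - {"jaw": 0.4, "travel": [0.08, -0.03, 0], "angular": [0, -0.13, 0]}
    - {"jaw": 0.4, "travel": [0, 0, 0.75], "angular": [0, 0, 0]}
    - {"jaw": 0.4, "travel": [0, 0, 0.75], "angular": [0, 0, 0]}
    - {"jaw": 0.4, "travel": [0, 0, 0], "angular": [0, 0, 0]}
    - {"jaw": 0.4, "travel": [0, 0, 0], "angular": [0, 0, 0]}

```text
t: 10.25
eef_pos: [0.5851, -0.3091, 0.1072]
tool_rot: [3.141, -0.786, 2.851]
force: [0.0, -0.6, 1.1]
gripper_width: 0.601
finger_force: 0.0
```

```bash
python3 - <<'E'
from h import *
a=np.array([.6776,-.2020,.7071]);h=np.array([.5614,-.3018,.0802])
plan(h+.003*a,163.4,45,2)
c=manip.camera("scene");t=manip.camera("top")
for q in (c,t): print(w2pix(q,h))
cv2.imwrite("pics/c8.png",np.hstack([crop(t["image"],455,225,66,85,6),crop(c["image"],170,145,66,85,6)]))
E
```

```text
N 2 travel [-0.02   0.002  0.383] angular [ 0.008 -0.008 -0.005] total mm [-1.6  0.2 30.6]
[201.26233213 191.50731651]
[498.09561313 261.29888531]
```

Emit:
jog_arm:
  targets:
    - {"jaw": 0.4, "travel": [-0.02, 0, 0.38], "angular": [0, 0, 0]}
    - {"jaw": 0.4, "travel": [-0.02, 0, 0.37], "angular": [0, 0, 0]}
    - {"jaw": 0.4, "travel": [0, 0, 0], "angular": [0, 0, 0]}

```text
t: 10.6
eef_pos: [0.5671, -0.3033, 0.0838]
tool_rot: [3.141, -0.786, 2.852]
force: [-0.3, 0.4, -1.0]
gripper_width: 0.599
finger_force: 0.0
```

Emit:
jog_arm:
  targets:
    - {"jaw": 0.6, "travel": [0, 0, 0], "angular": [0, 0, 0]}
    - {"jaw": 0.65, "travel": [0, 0, 0], "angular": [0, 0, 0]}
    - {"jaw": 1.0, "travel": [0, 0, 0], "angular": [0, 0, 0]}
    - {"jaw": 1.0, "travel": [0, 0, 0], "angular": [0, 0, 0]}
    - {"jaw": 1.0, "travel": [0, 0, 0], "angular": [0, 0, 0]}
  newtons: 50

```text
t: 11.02
eef_pos: [0.5697, -0.3042, 0.0852]
tool_rot: [-3.141, -0.781, 2.852]
force: [4.4, -1.2, 5.0]
gripper_width: 0.318
finger_force: 49.4
```

Emit:
jog_arm:
  targets:
    - {"jaw": 1.0, "travel": [0, 0, 0], "angular": [0, 0, 0]}
    - {"jaw": 1.0, "travel": [0, 0, 0], "angular": [0, 0, 0]}

```text
t: 11.18
eef_pos: [0.5697, -0.3042, 0.0852]
tool_rot: [-3.141, -0.781, 2.852]
force: [4.2, -1.9, 5.9]
gripper_width: 0.315
finger_force: 49.5
```

The opening of 0.315 is the same as in the first grasp, so the head is held. Next I pull out up the slope.

Emit:
jog_arm:
  targets:
    - {"jaw": 1.0, "travel": [0, 0, -0.2], "angular": [0, 0, 0]}
    - {"jaw": 1.0, "travel": [0, 0, -0.6], "angular": [0, 0, 0]}
    - {"jaw": 1.0, "travel": [0, 0, -0.8], "angular": [0, 0, 0]}
    - {"jaw": 1.0, "travel": [0, 0, -0.6], "angular": [0, 0, 0]}
    - {"jaw": 1.0, "travel": [0, 0, 0], "angular": [0, 0, 0]}
  newtons: 70

```text
t: 11.6
eef_pos: [0.6319, -0.3225, 0.1488]
tool_rot: [-3.141, -0.775, 2.853]
force: [0.7, -1.2, -1.0]
gripper_width: 0.311
finger_force: 68.9
```

Emit:
jog_arm:
  targets:
    - {"jaw": 1.0, "travel": [0, 0, 0], "angular": [0, 0, 0]}
    - {"jaw": 1.0, "travel": [0, 0, 0], "angular": [0, 0, 0]}

```text
t: 11.77
eef_pos: [0.6263, -0.3209, 0.1447]
tool_rot: [3.141, -0.787, 2.852]
force: [-0.7, -0.3, -2.2]
gripper_width: 0.31
finger_force: 68.9
```

```bash
python3 - <<'E'
from h import *
plan((.585,.0547,.20),163.4,0,14)
E
```

```text
N 14 travel [0.289 0.622 0.013] angular [ 0.001 -0.806 -0.   ] total mm [144.9 348.1  63.2]
```

Emit:
jog_arm:
  targets:
    - {"jaw": 1.0, "travel": [0.289, 0.622, 0.013], "angular": [0, -0.806, 0]}
    - {"jaw": 1.0, "travel": [0.289, 0.622, 0.013], "angular": [0, -0.806, 0]}
    - {"jaw": 1.0, "travel": [0.289, 0.622, 0.013], "angular": [0, -0.806, 0]}
    - {"jaw": 1.0, "travel": [0.289, 0.622, 0.013], "angular": [0, -0.806, 0]}
    - {"jaw": 1.0, "travel": [0.289, 0.622, 0.013], "angular": [0, -0.806, 0]}

```text
t: 12.18
eef_pos: [0.616, -0.1873, 0.1789]
tool_rot: [3.141, -0.505, 2.851]
force: [-0.6, 0.3, -1.5]
gripper_width: 0.311
finger_force: 68.9
```

Emit:
jog_arm:
  targets:
    - {"jaw": 1.0, "travel": [0.289, 0.622, 0.013], "angular": [0, -0.806, 0]}
    - {"jaw": 1.0, "travel": [0.289, 0.622, 0.013], "angular": [0, -0.806, 0]}
    - {"jaw": 1.0, "travel": [0.289, 0.622, 0.013], "angular": [0, -0.806, 0]}
    - {"jaw": 1.0, "travel": [0.289, 0.622, 0.013], "angular": [0, -0.806, 0]}
    - {"jaw": 1.0, "travel": [0.289, 0.622, 0.013], "angular": [0, -0.806, 0]}

```text
t: 12.6
eef_pos: [0.599, -0.0531, 0.1986]
tool_rot: [-3.141, -0.224, 2.851]
force: [0.9, -0.3, -2.1]
gripper_width: 0.311
finger_force: 68.9
```

Emit:
jog_arm:
  targets:
    - {"jaw": 1.0, "travel": [0.289, 0.622, 0.013], "angular": [0, -0.806, 0]}
    - {"jaw": 1.0, "travel": [0.289, 0.622, 0.013], "angular": [0, -0.806, 0]}
    - {"jaw": 1.0, "travel": [0.289, 0.622, 0.013], "angular": [0, -0.806, 0]}
    - {"jaw": 1.0, "travel": [0.289, 0.622, 0.013], "angular": [0, -0.806, 0]}

```text
t: 12.93
eef_pos: [0.5831, 0.0548, 0.2027]
tool_rot: [-3.14, 0.001, 2.851]
force: [0.1, 0.7, -1.1]
gripper_width: 0.308
finger_force: 68.9
```

Emit:
jog_arm:
  targets:
    - {"jaw": 1.0, "travel": [0, 0, 0], "angular": [0, 0, 0]}
    - {"jaw": 1.0, "travel": [0, 0, 0], "angular": [0, 0, 0]}
    - {"jaw": 1.0, "travel": [0, 0, 0], "angular": [0, 0, 0]}

```text
t: 13.18
eef_pos: [0.5843, 0.0537, 0.2029]
tool_rot: [-3.14, -0.0, 2.852]
force: [-0.4, -0.6, -1.9]
gripper_width: 0.316
finger_force: 69.1
```

```bash
python3 - <<'E'
from h import *
plan((.585,.0547,.20),163.4,0,1);plan((.585,.0547,.15),163.4,0,2)
print(manip.get_state()["qpos"].round(3))
E
```

```text
N 1 travel [-0.011  0.028 -0.004] angular [-0.029 -0.004  0.001] total mm [-0.4  1.1 -0.1]
N 2 travel [-0.005  0.015  0.623] angular [-0.014 -0.002  0.   ] total mm [-0.4  1.2 49.9]
[-0.233  0.483  0.086  1.971 -0.06   0.691  1.171]
```

Emit:
jog_arm:
  targets:
    - {"jaw": 1.0, "travel": [-0.01, 0.03, 0.55], "angular": [-0.03, 0, 0]}
    - {"jaw": 1.0, "travel": [0, 0, 0.55], "angular": [0, 0, 0]}
    - {"jaw": 1.0, "travel": [0, 0, 0], "angular": [0, 0, 0]}
    - {"jaw": 1.0, "travel": [0, 0, 0], "angular": [0, 0, 0]}

```text
t: 13.52
eef_pos: [0.5859, 0.0532, 0.1585]
tool_rot: [-3.141, -0.001, 2.849]
force: [0.2, -0.1, -2.2]
gripper_width: 0.311
finger_force: 69.2
```

```bash
python3 - <<'E'
from h import *
c=manip.camera("scene");s=manip.get_state();print(s["eef_pos"],s["tool_rot"])
R=Ro.from_euler('xyz',s["tool_rot"]).as_matrix();gp=s["eef_pos"]+.003*R[:,2]
for off in(0,.0025):
  for L in(.0607,): print(off,"shank end",w2pix(c,gp+off*R[:,0]+L*R[:,2]).round(1),"seat axis @78",w2pix(c,[.583,.0553,.078]).round(1))
print("shank mid",w2pix(c,gp+.0025*R[:,0]+.035*R[:,2]).round(1))
im=crop(c["image"],275,165,80,75,10);im=im[:600]
cv2.imwrite("pics/c9.png",crop(c["image"],280,180,75,75,8))
E
```

```text
[0.58699984 0.05369916 0.15964546] [3.14060659e+00 1.81054018e-03 2.84910776e+00]
0 shank end [316.2 234.4] seat axis @78 [317.5 236.9]
0.0025 shank end [316.8 233.7] seat axis @78 [317.5 236.9]
shank mid [316.6 228.4]
```

View pics/c9.png

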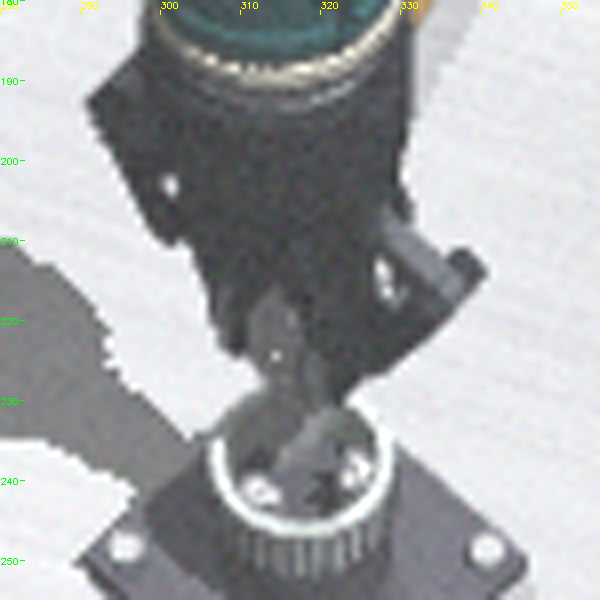

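The shank hangs straight over the ring: it is at about (318,229), and the ring centre is at about (317.5,236). Both agree with the prediction. I lower it while watching the force.

Emit:
jog_arm:
  targets:
    - {"jaw": 1.0, "travel": [0.02, 0.02, 0.35], "angular": [0, 0, 0]}
    - {"jaw": 1.0, "travel": [0, 0, 0.3], "angular": [0, 0, 0]}
    - {"jaw": 1.0, "travel": [0, 0, 0], "angular": [0, 0, 0]}

```text
t: 13.82
eef_pos: [0.5857, 0.0559, 0.1327]
tool_rot: [3.141, 0.0, 2.851]
force: [0.3, -0.2, -2.0]
gripper_width: 0.312
finger_force: 69.2
```

Emit:
jog_arm:
  targets:
    - {"jaw": 1.0, "travel": [0, 0, 0.15], "angular": [0, 0, 0]}
    - {"jaw": 1.0, "travel": [0, 0, 0.15], "angular": [0, 0, 0]}
    - {"jaw": 1.0, "travel": [0, 0, 0], "angular": [0, 0, 0]}

```text
t: 14.07
eef_pos: [0.5863, 0.0564, 0.1212]
tool_rot: [3.14, 0.002, 2.852]
force: [-0.4, 0.3, -2.1]
gripper_width: 0.311
finger_force: 69.2
```

```bash
python3 - <<'E'
from h import *
plan((.585,.0547,.1087),163.4,0,1);s=manip.get_state();print(s["force"],s["torque"],s["eef_pos"])
E
```

```text
N 1 travel [ 0.019 -0.05   0.237] angular [ 0.026  0.026 -0.004] total mm [ 0.8 -2.   9.5]
[-0.37785     0.30006108 -2.08345336] [-0.0163395   0.03936389 -0.00839718] [0.58629293 0.05639411 0.12120045]
```

Emit:
jog_arm:
  targets:
    - {"jaw": 1.0, "travel": [0.015, -0.025, 0.08], "angular": [0.02, 0.02, 0]}
    - {"jaw": 1.0, "travel": [0, 0, 0.06], "angular": [0, 0, 0]}
    - {"jaw": 1.0, "travel": [0, 0, 0], "angular": [0, 0, 0]}

```text
t: 14.32
eef_pos: [0.5856, 0.0557, 0.116]
tool_rot: [3.141, 0.001, 2.852]
force: [-0.5, -0.4, -2.6]
gripper_width: 0.311
finger_force: 69.2
```

Emit:
jog_arm:
  targets:
    - {"jaw": 1.0, "travel": [0, 0, 0.04], "angular": [0, 0, 0]}
    - {"jaw": 1.0, "travel": [0, 0, 0.03], "angular": [0, 0, 0]}
    - {"jaw": 1.0, "travel": [0, 0, 0], "angular": [0, 0, 0]}

```text
t: 14.57
eef_pos: [0.5858, 0.0558, 0.1134]
tool_rot: [3.141, 0.001, 2.852]
force: [-0.0, -0.1, -0.7]
gripper_width: 0.309
finger_force: 69.2
```

Emit:
jog_arm:
  targets:
    - {"jaw": 1.0, "travel": [0, 0, 0.03], "angular": [0, 0, 0]}
    - {"jaw": 1.0, "travel": [0, 0, 0.02], "angular": [0, 0, 0]}
    - {"jaw": 1.0, "travel": [0, 0, 0], "angular": [0, 0, 0]}

```text
t: 14.82
eef_pos: [0.5858, 0.0558, 0.1114]
tool_rot: [3.141, 0.001, 2.852]
force: [-0.3, -0.5, -1.1]
gripper_width: 0.309
finger_force: 69.2
```

Emit:
jog_arm:
  targets:
    - {"jaw": 1.0, "travel": [0, 0, 0.03], "angular": [0, 0, 0]}
    - {"jaw": 1.0, "travel": [0, 0, 0.02], "angular": [0, 0, 0]}
    - {"jaw": 1.0, "travel": [0, 0, 0], "angular": [0, 0, 0]}

```text
t: 15.07
eef_pos: [0.5865, 0.0556, 0.1111]
tool_rot: [3.14, 0.002, 2.851]
force: [-2.9, -0.3, 8.6]
gripper_width: 0.311
finger_force: 70.4
```

The floor contact came at the expected height. Next I release, centre, and lower round the sleeve.

Emit:
jog_arm:
  targets:
    - {"jaw": 0.6, "travel": [0, 0, 0], "angular": [0, 0, 0]}
    - {"jaw": 0.4, "travel": [0, 0, 0], "angular": [0, 0, 0]}
    - {"jaw": 0.2, "travel": [0, 0, 0], "angular": [0, 0, 0]}
    - {"jaw": 0.0, "travel": [0, 0, 0], "angular": [0, 0, 0]}
    - {"jaw": 0.0, "travel": [0, 0, 0], "angular": [0, 0, 0]}

```text
t: 15.48
eef_pos: [0.5859, 0.0558, 0.1094]
tool_rot: [3.141, 0.001, 2.852]
force: [0.2, 0.5, 0.2]
gripper_width: 0.945
finger_force: 0.0
```

Emit:
jog_arm:
  targets:
    - {"jaw": 0.0, "travel": [0, 0, 0], "angular": [0, 0, 0]}
    - {"jaw": 0.0, "travel": [0, 0, 0], "angular": [0, 0, 0]}
    - {"jaw": 0.0, "travel": [0, 0, 0], "angular": [0, 0, 0]}

```text
t: 15.73
eef_pos: [0.5858, 0.0558, 0.1094]
tool_rot: [3.141, 0.001, 2.852]
force: [0.1, -0.5, 0.1]
gripper_width: 0.998
finger_force: 0.0
```

```bash
python3 - <<'E'
from h import *
plan((.583,.0555,.071),163.4,0,1)
c=manip.camera("scene");cv2.imwrite("pics/u1.png",c["image"])
E
```

```text
N 1 travel [ 0.068 -0.027  0.885] angular [ 0.013  0.021 -0.003] total mm [ 2.7 -1.1 35.4]
```

Emit:
jog_arm:
  targets:
    - {"jaw": 0.0, "travel": [0.06, -0.02, 0.2], "angular": [0, 0.02, 0]}
    - {"jaw": 0.0, "travel": [0, 0, 0.35], "angular": [0, 0, 0]}
    - {"jaw": 0.0, "travel": [0, 0, 0.33], "angular": [0, 0, 0]}
    - {"jaw": 0.0, "travel": [0, 0, 0], "angular": [0, 0, 0]}

```text
t: 16.12
eef_pos: [0.5813, 0.0556, 0.0715]
tool_rot: [-3.141, -0.004, 2.852]
force: [0.5, 0.4, -0.6]
gripper_width: 0.998
finger_force: 0.0
```

Emit:
jog_arm:
  targets:
    - {"jaw": 0.2, "travel": [0, 0, 0], "angular": [0, 0, 0]}
    - {"jaw": 0.25, "travel": [0, 0, 0], "angular": [0, 0, 0]}
    - {"jaw": 1.0, "travel": [0, 0, 0], "angular": [0, 0, 0]}
    - {"jaw": 1.0, "travel": [0, 0, 0], "angular": [0, 0, 0]}
    - {"jaw": 1.0, "travel": [0, 0, 0], "angular": [0, 0, 0]}
  newtons: 80

```text
t: 16.53
eef_pos: [0.5832, 0.055, 0.0753]
tool_rot: [3.141, 0.0, 2.85]
force: [-1.8, -1.6, 6.3]
gripper_width: 0.699
finger_force: 85.7
```

```bash
python3 - <<'E'
from h import *
s=manip.get_state();print(s["force"],s["torque"],s["eef_pos"],s["qpos"],s["gripper_width"],s["finger_force"]);plan((.583,.0555,.071),163.4,0,1)
E
```

```text
[-1.78652192 -1.60032701  6.25233693] [-0.60431054  0.49311552 -0.26589575] [0.58321758 0.05504067 0.07527089] [-0.21030623  0.67233817  0.05494406  2.03640643 -0.08203393  0.43453013
  1.18676274] 0.69909077368107 85.65236482769251
N 1 travel [0.009 0.009 0.032] angular [ 0.006  0.002 -0.021] total mm [0.3 0.4 1.3]
```

Emit:
jog_arm:
  targets:
    - {"jaw": 1.0, "travel": [0, 0, 0], "angular": [0, 0, 1]}
    - {"jaw": 1.0, "travel": [0, 0, 0], "angular": [0, 0, 1]}
    - {"jaw": 1.0, "travel": [0, 0, 0], "angular": [0, 0, 1]}
    - {"jaw": 1.0, "travel": [0, 0, 0], "angular": [0, 0, 1]}
    - {"jaw": 1.0, "travel": [0, 0, 0], "angular": [0, 0, 1]}

```text
t: 16.95
eef_pos: [0.5833, 0.0552, 0.0753]
tool_rot: [3.141, 0.0, 2.502]
force: [-1.5, -1.1, 5.7]
gripper_width: 0.704
finger_force: 85.3
```

```bash
cat > st.py <<'E'
from h import *
s=manip.get_state();print("F",s["force"].round(1),"T",s["torque"].round(2),s["eef_pos"].round(4),"yaw",np.degrees(s["tool_rot"][2]).round(1),"j7",s["qpos"][6].round(3),"tau7",s["tau"][6].round(2),"dq7",s["dq"][6].round(2),s["gripper_width"].round(3),s["finger_force"].round(0))
E
python3 st.py
```

```text
Traceback (most recent call last):
  File "st.py", line 2, in <module>
    s=manip.get_state();print("F",s["force"].round(1),"T",s["torque"].round(2),s["eef_pos"].round(4),"yaw",np.degrees(s["tool_rot"][2]).round(1),"j7",s["qpos"][6].round(3),"tau7",s["tau"][6].round(2),"dq7",s["dq"][6].round(2),s["gripper_width"].round(3),s["finger_force"].round(0))
                                                                                                                                                                                                                                  ^^^^^^^^^^^^^^^^^^^^^^^^
AttributeError: 'float' object has no attribute 'round'
```

```bash
sed -i 's/,s\["gripper_width"\].*$/,s["gripper_width"],s["finger_force"])/' st.py; python3 st.py
```

```text
F [-1.5 -1.1  5.7] T [-0.58  0.57  0.3 ] [0.5833 0.0552 0.0753] yaw 143.3 j7 0.961 tau7 0.04 dq7 -0.54 0.7036561892086413 85.2922835201025
```

Emit:
jog_arm:
  targets:
    - {"jaw": 1.0, "travel": [0, 0, 0], "angular": [0, 0, 1]}
    - {"jaw": 1.0, "travel": [0, 0, 0], "angular": [0, 0, 1]}
    - {"jaw": 1.0, "travel": [0, 0, 0], "angular": [0, 0, 1]}
    - {"jaw": 1.0, "travel": [0, 0, 0], "angular": [0, 0, 1]}
    - {"jaw": 1.0, "travel": [0, 0, 0], "angular": [0, 0, 1]}

```text
t: 17.37
eef_pos: [0.5834, 0.0553, 0.0753]
tool_rot: [3.141, 0.0, 2.153]
force: [-1.3, -2.0, 5.8]
gripper_width: 0.704
finger_force: 85.3
```

```bash
python3 st.py
```

```text
F [-1.3 -2.   5.8] T [-0.55  0.65  0.33] [0.5834 0.0553 0.0753] yaw 123.3 j7 0.734 tau7 0.04 dq7 -0.54 0.7037485476355221 85.28195355087519
```

Emit:
jog_arm:
  targets:
    - {"jaw": 1.0, "travel": [0, 0, 0], "angular": [0, 0, 1]}
    - {"jaw": 1.0, "travel": [0, 0, 0], "angular": [0, 0, 1]}
    - {"jaw": 1.0, "travel": [0, 0, 0], "angular": [0, 0, 1]}
    - {"jaw": 1.0, "travel": [0, 0, 0], "angular": [0, 0, 1]}
    - {"jaw": 1.0, "travel": [0, 0, 0], "angular": [0, 0, 1]}

```text
t: 17.78
eef_pos: [0.5835, 0.0554, 0.0753]
tool_rot: [3.141, -0.0, 1.803]
force: [-1.4, -2.1, 5.8]
gripper_width: 0.701
finger_force: 85.3
```

```bash
python3 st.py
```

```text
F [-1.4 -2.1  5.8] T [-0.47  0.71  0.35] [0.5835 0.0554 0.0753] yaw 103.3 j7 0.505 tau7 0.05 dq7 -0.55 0.7009362443630173 85.26725359261036
```

Emit:
jog_arm:
  targets:
    - {"jaw": 1.0, "travel": [0, 0, 0], "angular": [0, 0, 1]}
    - {"jaw": 1.0, "travel": [0, 0, 0], "angular": [0, 0, 1]}
    - {"jaw": 1.0, "travel": [0, 0, 0], "angular": [0, 0, 1]}
    - {"jaw": 1.0, "travel": [0, 0, 0], "angular": [0, 0, 1]}
    - {"jaw": 1.0, "travel": [0, 0, 0], "angular": [0, 0, 1]}

```text
t: 18.2
eef_pos: [0.5837, 0.0553, 0.0753]
tool_rot: [3.141, -0.001, 1.454]
force: [-0.0, -2.2, 4.6]
gripper_width: 0.708
finger_force: 85.2
```

```bash
python3 st.py
```

```text
F [-0.  -2.2  4.6] T [-0.35  0.69  0.27] [0.5837 0.0553 0.0753] yaw 83.3 j7 0.27 tau7 0.06 dq7 -0.57 0.7075396378305895 85.24016976356506
```

Emit:
jog_arm:
  targets:
    - {"jaw": 1.0, "travel": [0, 0, 0], "angular": [0, 0, 1]}
    - {"jaw": 1.0, "travel": [0, 0, 0], "angular": [0, 0, 1]}
    - {"jaw": 1.0, "travel": [0, 0, 0], "angular": [0, 0, 1]}

```text
t: 18.45
eef_pos: [0.5838, 0.0554, 0.0753]
tool_rot: [3.141, -0.001, 1.245]
force: [-0.5, -0.5, 4.9]
gripper_width: 0.703
finger_force: 85.2
```

```bash
python3 st.py
```

```text
F [-0.5 -0.5  4.9] T [-0.27  0.63  0.32] [0.5838 0.0554 0.0753] yaw 71.3 j7 0.126 tau7 0.06 dq7 -0.57 0.7031089677299918 85.21857440471649
```

Emit:
jog_arm:
  targets:
    - {"jaw": 1.0, "travel": [0, 0, 0], "angular": [0, 0, 1]}
    - {"jaw": 1.0, "travel": [0, 0, 0], "angular": [0, 0, 1]}
    - {"jaw": 1.0, "travel": [0, 0, 0], "angular": [0, 0, 1]}

```text
t: 18.7
eef_pos: [0.5839, 0.0553, 0.0753]
tool_rot: [3.141, -0.001, 1.036]
force: [-0.6, -2.1, 5.3]
gripper_width: 0.703
finger_force: 85.1
```

```bash
python3 st.py
```

```text
F [-0.6 -2.1  5.3] T [-0.23  0.59  0.37] [0.5839 0.0553 0.0753] yaw 59.3 j7 -0.021 tau7 0.01 dq7 -0.59 0.7026017687706361 85.1350012421608
```

Emit:
jog_arm:
  targets:
    - {"jaw": 1.0, "travel": [0, 0, 0], "angular": [0, 0, 1]}
    - {"jaw": 1.0, "travel": [0, 0, 0], "angular": [0, 0, 1]}
    - {"jaw": 1.0, "travel": [0, 0, 0], "angular": [0, 0, 1]}

```text
t: 18.95
eef_pos: [0.5839, 0.0553, 0.0753]
tool_rot: [3.141, -0.001, 0.827]
force: [0.0, -2.6, 4.0]
gripper_width: 0.705
finger_force: 85.1
```

```bash
python3 st.py
```

```text
F [ 0.  -2.6  4. ] T [-0.11  0.5   0.49] [0.5839 0.0553 0.0753] yaw 47.4 j7 -0.171 tau7 -0.07 dq7 -0.6 0.7047476694766475 85.05058631300926
```

Emit:
jog_arm:
  targets:
    - {"jaw": 1.0, "travel": [0, 0, 0], "angular": [0, 0, 1]}
    - {"jaw": 1.0, "travel": [0, 0, 0], "angular": [0, 0, 1]}

```text
t: 19.12
eef_pos: [0.584, 0.0552, 0.0753]
tool_rot: [3.141, -0.002, 0.687]
force: [0.2, -3.0, 4.9]
gripper_width: 0.7
finger_force: 85.0
```

```bash
python3 st.py
```

```text
F [ 0.2 -3.   4.9] T [-0.1   0.44  0.53] [0.584  0.0552 0.0753] yaw 39.4 j7 -0.274 tau7 -0.09 dq7 -0.61 0.7001540908287833 85.01927107572556
```

Emit:
jog_arm:
  targets:
    - {"jaw": 1.0, "travel": [0, 0, 0], "angular": [0, 0, 1]}
    - {"jaw": 1.0, "travel": [0, 0, 0], "angular": [0, 0, 1]}

```text
t: 19.28
eef_pos: [0.584, 0.0552, 0.0753]
tool_rot: [3.141, -0.002, 0.548]
force: [-1.1, -2.4, 3.8]
gripper_width: 0.698
finger_force: 85.0
```

```bash
python3 st.py
```

```text
F [-1.1 -2.4  3.8] T [-0.15  0.39  0.49] [0.584  0.0552 0.0753] yaw 31.4 j7 -0.378 tau7 -0.1 dq7 -0.62 0.6978980397668767 84.98830240219831
```

Emit:
jog_arm:
  targets:
    - {"jaw": 1.0, "travel": [0, 0, 0], "angular": [0, 0, 1]}
    - {"jaw": 1.0, "travel": [0, 0, 0], "angular": [0, 0, 1]}

```text
t: 19.45
eef_pos: [0.5841, 0.0551, 0.0753]
tool_rot: [3.141, -0.002, 0.408]
force: [-1.6, -3.3, 3.0]
gripper_width: 0.701
finger_force: 85.0
```

```bash
python3 st.py
```

```text
F [-1.6 -3.3  3. ] T [-0.12  0.35  0.61] [0.5841 0.0551 0.0753] yaw 23.4 j7 -0.484 tau7 -0.12 dq7 -0.63 0.7007682716541865 84.9591800943017
```

Emit:
jog_arm:
  targets:
    - {"jaw": 1.0, "travel": [0, 0, 0], "angular": [0, 0, 1]}
    - {"jaw": 1.0, "travel": [0, 0, 0], "angular": [0, 0, 0]}
    - {"jaw": 1.0, "travel": [0, 0, 0], "angular": [0, 0, 0]}

```text
t: 19.7
eef_pos: [0.5841, 0.0551, 0.0753]
tool_rot: [3.141, -0.002, 0.338]
force: [-0.6, -2.3, 3.8]
gripper_width: 0.702
finger_force: 85.5
```

```bash
python3 st.py
```

```text
F [-0.6 -2.3  3.8] T [-0.01  0.29 -0.08] [0.5841 0.0551 0.0753] yaw 19.4 j7 -0.537 tau7 0.05 dq7 0.0 0.7021720469209696 85.548051930964
```

Emit:
jog_arm:
  targets:
    - {"jaw": 1.0, "travel": [0, 0, 0], "angular": [0, 0, 0.8]}
    - {"jaw": 1.0, "travel": [0, 0, 0], "angular": [0, 0, 0]}

```text
t: 19.87
eef_pos: [0.5852, 0.0554, 0.0752]
tool_rot: [3.14, -0.004, 0.286]
force: [0.3, -1.4, 4.1]
gripper_width: 0.701
finger_force: 87.8
```

```bash
python3 st.py
```

```text
F [ 0.3 -1.4  4.1] T [-0.28 -0.32  0.61] [0.5852 0.0554 0.0752] yaw 16.4 j7 -0.578 tau7 -0.72 dq7 0.02 0.7012967852544727 87.80892737209797
```

The stop now pushes back with a static torque. That fits a sleeve start of about 0.34 and a touch at about 2.14, so the sleeve is near 2.9 and firm. I ease off a little, open and withdraw.

Emit:
jog_arm:
  targets:
    - {"jaw": 1.0, "travel": [0, 0, 0], "angular": [0, 0, -0.3]}
    - {"jaw": 1.0, "travel": [0, 0, 0], "angular": [0, 0, 0]}
    - {"jaw": 0.2, "travel": [0, 0, 0], "angular": [0, 0, 0]}
    - {"jaw": 0.0, "travel": [0, 0, 0], "angular": [0, 0, 0]}
    - {"jaw": 0.0, "travel": [0, 0, 0], "angular": [0, 0, 0]}

```text
t: 20.28
eef_pos: [0.5822, 0.0564, 0.0737]
tool_rot: [-3.139, 0.001, 0.304]
force: [-0.6, -0.0, -0.5]
gripper_width: 1.001
finger_force: 0.0
```

Emit:
jog_arm:
  targets:
    - {"jaw": 0.0, "travel": [0, 0, 0], "angular": [0, 0, 0]}
    - {"jaw": 0.0, "travel": [0, 0, 0], "angular": [0, 0, 0]}
    - {"jaw": 0.0, "travel": [0, 0, -0.3], "angular": [0, 0, 0]}
    - {"jaw": 0.0, "travel": [0, 0, -0.7], "angular": [0, 0, 0]}
    - {"jaw": 0.0, "travel": [0, 0, -0.9], "angular": [0, 0, 0]}

```text
t: 20.7
eef_pos: [0.5815, 0.0558, 0.1498]
tool_rot: [-3.14, 0.005, 0.303]
force: [0.4, 0.7, 0.2]
gripper_width: 0.998
finger_force: 0.0
```

Emit:
jog_arm:
  targets:
    - {"jaw": 0.0, "travel": [0, 0, -0.9], "angular": [0, 0, 0]}
    - {"jaw": 0.0, "travel": [0, 0, -0.9], "angular": [0, 0, 0]}
    - {"jaw": 0.0, "travel": [-0.9, 0, -0.2], "angular": [0, 0, 0]}
    - {"jaw": 0.0, "travel": [-0.9, 0, -0.2], "angular": [0, 0, 0]}
    - {"jaw": 0.0, "travel": [-0.9, 0, 0], "angular": [0, 0, 0]}

```text
t: 21.12
eef_pos: [0.4803, 0.0225, 0.2404]
tool_rot: [-3.141, -0.005, 0.304]
force: [-0.6, -0.3, 0.1]
gripper_width: 1.0
finger_force: 0.0
```

```bash
python3 st.py; python3 - <<'E'
from h import *
for n in("top","scene"):
    c=manip.camera(n);im=c["image"];cv2.imwrite(f"pics/end_{n}.png",im)
    a=w2pix(c,[.583,.0553,.110]);b=w2pix(c,[.583,.0553,.078]);print(n,"head top axis",a.round(1),"ring",b.round(1))
    g=cv2.cvtColor(im,cv2.COLOR_BGR2GRAY);x,y=int(a[0]),int(a[1])
    print(g[y-15:y+16:1,x-17:x+18:2])
E
```

```text
F [-0.6 -0.3  0.1] T [-0.03  0.   -0.02] [0.4803 0.0225 0.2404] yaw 17.4 j7 -0.725 tau7 -0.14 dq7 0.16 1.0000225552978963 0.0
top head top axis [324.  245.6] ring [323.7 247.7]
[[ 72  79  79  77  76  77  77  76  78  85  86  86  88  98 121 146 153 162]
 [ 75  78  79  78  79  76  76  76  77  83  86  86  85  86  96 125 146 155]
 [ 77  77  77  79  78  77  77  81  82  80  87  86  84  86  87  98 118 146]
 [ 78  78  76  76  77  80  87 106 118 104 101  89  87  85  85  87  93 118]
 [ 78  77  77  76  77 101 133 146 159 156 151 112  92  86  85  85  86  92]
 [ 79  79  77  78  95 144 152 154 164 171 171 156 121  86  85  84  84  85]
 [ 78  78  77  85 131 153 135 117 122 132 154 171 157 102  86  86  84  84]
 [ 78  78  78 121 152 138  93  72  73  82 110 143 171 141  89  86  85  84]
 [ 79  78  85 144 141  97  60  65  83  81  79  98 158 165 106  85  84  85]
 [ 78  79 110 154 111  62  59 119 144 144 107  70 119 169 135  87  85  84]
 [ 77  80 137 147  77  48 114 153 161 163 148  87  83 153 156  92  85  84]
 [ 78  85 156 122  55  66 150 163 164 164 160 132  75 129 168 106  85  81]
 [ 78  98 163  91  39  
[... 3081 characters left out ...]
 61  66 143  89 135 139]
 [ 79  79  67 123  75  57  53  71  74  84  92 133  82  62 144  79 117 136]
 [ 79  81  57 104  95  49  66  70  67  77  98 119  70  60 147  76  79 135]
 [ 81  62  57  90 116  52 110  81  69  83 115 133  68  74 141  76  75  97]
 [ 70  57  53  68 146  52  94 133 124  87  63  75  58 116 110  75  74  76]
 [ 56  56  49  64 143  59  60 148  97  85  64  77  58 143  89  75  75  77]
 [ 57  57  58  54 136  99  58  84  80  84  66  81  74 147  69  77  78  77]
 [ 55  60  58  53  77 147  70  74  86  87  65  81 121 126  67  75  75  77]
 [ 56  59  53  56  59 128 127  98  87  86  73 122 135  84  61  78  75  77]
 [ 55  55  58  57  57  64 133 145 115 113 125 135  94  81  55  77  77  78]]
```

In the top image the head disc is centred at about (323.6,246), against (324,245.6) predicted for an upright seated pin. Its size also matches. The gripper is clear, so I hand in.

```bash
python3 -c "
from workcell import manip
print(manip.finish_job())"
```

```text
the job is handed in; nothing more can be done
None
```

I've handed the job in: the pin was laid in the V-rest, regripped, stood in the chuck and clamped with the sleeve turned to about its end stop (about 2.9 rad, judged from torque); in the last top-camera image the pin stands straight on the chuck's axis.

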